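# Offer up a wet-painted chimney to the locomotive hood with tongs

## Robot

A 7-joint arm with a two-finger parallel gripper is mounted at the origin on the work surface. World frame = base frame: x ahead of the robot, y to its left, z up, the work surface at z = 0. Lengths are in m, angles in degrees, forces in N, time in s.
With the tool pointing down it reaches from about 0.425 to 0.875 m from the base axis. Payload 4.7 kg.
Tool frame: the origin (TCP) lies at the very end of the fingers, on their centre line; the grasp point (between the pads) lies env.hold_point_z behind it (env.hold_point_z is the distance from the TCP to the grasp point, in m); z points along the fingers, y is the line along which they close (so a half turn about z gives the same grasp; the last joint's range is limited). The gripper opens to 87 mm and grips with 3 to 60 N. Pads are 19 mm wide; open, the fingers measure 117 mm over their backs; the gripper's body (75 mm by 190 mm) begins 51 mm behind the grasp point.
Start: joints at [71.74, 18.392, -4.016, 83.108, 1.295, 78.541, -3.26], TCP at [0.212, -0.614, 0.223] pointing down, gripper open.
Joint ranges: [-163.93, 163.93], [-17.29, 119.83], [-79.2, 71.16], [3.27, 140.29], [-89.18, 269.18], [5.43, 117.66], [-154.24, 154.24]. Speed limits (degrees/s): [147.25, 147.25, 180, 180, 180, 180, 180].

## Interface

Orientations are given as [roll, pitch, yaw] about the fixed x, y, z axes, in that order (R = Rz(yaw) Ry(pitch) Rx(roll)).
In Python, from cell import env gives the robot as it stands.
- The arm moves only by the shell command python3 -m jog 'ROWS' [FORCE]. ROWS is JSON, a list of rows, each an object with "dp": the shift along the tool's x, y, z in cm, a list of three; "twist": the turn about the tool's z in degrees; "fingers": the opening, from 0 (shut) to 1 (fully open). A call has 1 to 8 rows; each row is the pose to reach, as a shift and turn from the pose commanded when the call began, along the tool's axes at that moment; what a row does not reach only later rows make up. A row lasts 1/8 s, in which the tool goes at most 62.5 mm and 10.7 degrees, less where a joint would pass 70% of its speed; a pose out of reach is approached as far as the arm can. A call with a gripper value outside its range is refused whole. The fingers move at their own pace and stop on an object; FORCE is the grip in N (left out, the last holds). Time passes only in rows, so rows that repeat a pose let the fingers close. It gives the time, the measured TCP pose, the force, the opening and the grip force at its end, in the units of the state.
- env.get_obs(): the state, without advancing time (a new reading comes with each control period).
- env.read_camera(name): name is "side" or "top" or "wrist"; returns a dict with "pixels" (420x560x3 uint8, blue, green, red), "depth" (420x560 float32, m along the optical axis (not along the pixel's ray), 0 where there is no reading), "fx", "fy", "cx", "cy" (pixels), "rvec" (rotation vector, rad) and "tvec" (3), from world to camera coordinates, as OpenCV has them. Camera axes: x right, y down, z forward; pixel columns grow to the right and rows downward; lengths in m; the calibration is good to about 2 mm. A picture is of the moment at which its call begins.
- env.sign_off(): hands the job in; it is judged then, once.
The state is a dict: "time_s": time; "qpos": joint angles; "joint_velocities": joint speeds; "effort": joint torques, N m; "tool_pos": TCP position; "tool_rot": TCP orientation; "force": force on the tool from outside, world axes, zero at the start; "wrist_torque": the same for the moment, N m; "grip_width": finger opening in m; "grasp_force": force on a finger pad.
Only numpy, scipy, OpenCV 4.12 (cv2) and the standard library are available. Lean on these libraries where they do the work, as an engineer would, in place of code of your own. Each camera call takes 0.05 s, during which the arm holds its last target. There are 200 camera calls.

## Task

Set the orange and grey locomotive hood, right way up and level, centred along the narrow blue top of the painting stand, and let go of it. Then take the sprung tongs by their black handles, close the red jaws on the grey chimney, whose paint is still wet so nothing of the robot may touch it, lift it and bring it over the round seat on the hood. Finish holding the tongs with the chimney gripped upright in them, hanging clear a few centimetres above the seat, with the hood still level on its stand; leave the paint jar, the bogie and the cab where they are.

Things in the scene. Friction and masses are not known exactly. Their poses are not given: they have to be found in the camera images.
- hood: Locomotive hood casting, an orange block with a grey top, 110 mm along its x, 50 mm wide along its y, 38 mm high, about 180 g, standing upright on the green cutting mat (whose top is 3 mm above the bench, world z = 0.003). Origin at the centre of its underside, z up. A round pale seat with a dark centre lies on top near its +x end.
- hood_seat (a point): Centre of the round seat (28 mm across) on top of the hood, 28 mm from the hood's centre along its +x, 38 mm above its underside; moves with the hood.
- stand: Painting stand, fixed to the bench: dark base plate 100 x 80 mm, 10 mm high, a round steel column, and a narrow flat blue top bar 84 mm long (along its x) and 30 mm wide (along its y). Origin at the centre of the base's underside.
- stand_top (a point): Centre of the upper face of the stand's blue bar, 70 mm above the mat; x along the bar's length.
- rest: Low wooden tongs rest, fixed: two battens across y, each 86 mm long, 14 mm thick and 24 mm high, centred 60 mm before and behind its middle, joined by a spine 14 mm wide and 7 mm high. Origin at the centre of its underside. The tongs lie on the battens.
- tongs: Sprung steel tongs lying flat, 210 mm long, 95 g, balanced near the handles' middle. Origin midway between the two black handles at the underside (open); x from hinge to jaws, z up. Hinge pin 75 mm behind it, red jaws 105 mm ahead. Handles 50 mm long, 20 mm high, 48 mm over their outer faces open, 37 mm on the chimney. This frame is the +y arm's: it turns by half the joint angle when squeezed.
- tongs_arm (a joint): Closing angle: 0 open (rest), about 0.145 rad on a 22 mm wide thing, stop at 0.25. 0.1 rad narrows the handles by 7.5 mm and the jaws by 18 mm. A spring opens them: about 3.5 N on each handle starts to close them, 6 N at the chimney's width; 0.4 of any squeeze beyond that reaches the jaws.
- jaw_a (a point): Middle of the inner face of the red jaw on the +y arm, 9 mm above the tongs' underside. Jaws are 24 mm long, 18 mm high, 48 mm apart when open; what is gripped should lie midway between jaw_a and jaw_b.
- jaw_b (a point): Middle of the inner face of the red jaw on the -y (moving) arm, 9 mm above the tongs' underside.
- chimney: Grey model chimney, wet with paint, standing on the mat: a round tube 22 mm across and 55 mm high, with a foot flange 28 mm across and 4 mm high and a rim 25 mm across in the top 5 mm, about 30 g. Origin at the centre of its underside, z up. Not to be touched by gripper or arm, nor knocked over.
- jar: Orange paint jar with a white cap, 38 mm across, 50 mm high; a bystander. Origin at the centre of its underside.
- bogie: Black model bogie with four steel wheels, 70 x 46 x 26 mm; a bystander. Origin at the centre of its underside.
- cab: Orange model cab with dark windows and a grey roof, 90 x 90 mm over the roof, 74 mm high; a bystander. Origin at the centre of its underside.
Things that resemble listed ones, but are neither listed nor needed, are in the scene too. What is shaped like the hood but yellow is not meant.

How it is judged:
By the outcome, as a careful person would: the job done as asked, in the order asked, and still so for the second after the job is handed in, while the arm keeps its last pose, push and grip.
It also fails if it takes over 64 s, if anything falls off the work surface, if the arm or the gripper's body presses on something with over 40 N, if the wrist force passes 120 N, or if a joint passes its speed limit or range.

## Working session

There is one attempt and no reset: what is moved stays moved. The work goes in short steps, Python scripts to look and compute and a shell command to move; the robot and the scene stay as the last step left them, time stands still between calls to the robot, and variables do not carry over. Pictures are saved under pics/ and viewed, at most 10 in all, crops included, and the job is handed in when it is done.

```bash
mkdir -p pics; cat > h.py <<'E'
import numpy as np, cv2
from cell import env
def cam(n):
    c=env.read_camera(n); R=cv2.Rodrigues(np.array(c['rvec'],float))[0]; t=np.array(c['tvec'],float).ravel()
    return c,R,t
def ray(c,R,t,u,v,z):
    d=R.T@np.array([(u-c['cx'])/c['fx'],(v-c['cy'])/c['fy'],1]); o=-R.T@t
    return o+d*(z-o[2])/d[2]
def cloud(c,R,t):
    d=c['depth']; v,u=np.mgrid[:d.shape[0],:d.shape[1]]
    P=np.stack([(u-c['cx'])/c['fx']*d,(v-c['cy'])/c['fy']*d,d],-1)
    W=(P-t)@R; W[d==0]=np.nan
    return W
E
python3 - <<'E'
from h import *
import pickle
o=env.get_obs();print(o, env.hold_point_z)
ims=[]
D={}
for n in ('top','side'):
    c,R,t=cam(n); D[n]=(c,R,t); cv2.imwrite(f'pics/{n}0.png',c['pixels']); print(n,-R.T@t,R[2])
pickle.dump(D,open('d0.pkl','wb'))
E
```

```text
{'time_s': 0.0, 'qpos': array([71.74023864, 18.43739876, -4.01549218, 83.17540551,  1.2961621 ,
       78.54262592, -3.26120771]), 'joint_velocities': array([ 0.07259735,  0.05210064, -0.04995493, -0.07859884,  0.00164868,
       -0.12725464, -0.04454787]), 'effort': array([ 1.64486075e-03, -4.91289139e+01, -4.02944684e-01, -3.12528348e+01,
       -6.38852036e-02,  4.38462419e-02,  1.42728791e-04]), 'tool_pos': array([ 0.21210219, -0.61381828,  0.22147595]), 'tool_rot': array([-1.79889882e+02,  7.06907933e-03,  1.90685158e+01]), 'force': array([ 0.04809929,  0.04908019, -0.01434945]), 'wrist_torque': array([0.01753598, 0.01936717, 0.01866626]), 'grasp_force': 0.0, 'grip_width': 0.08675799550626272} 0.0187
top [0.26274609 0.18662441 1.33403413] [ 0.21797204  0.00776477 -0.97592413]
side [ 0.08567195 -0.41589933  0.9248909 ] [ 0.39822237  0.53617275 -0.74426993]
```

View pics/top0.png

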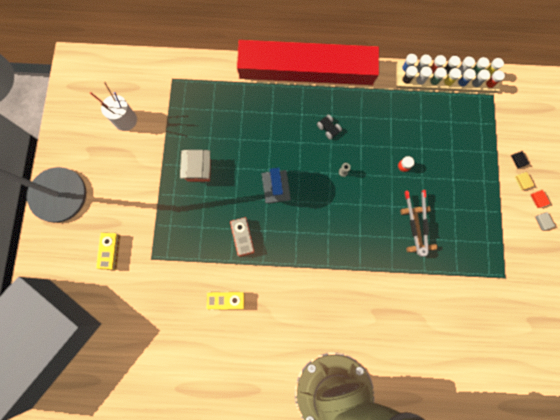

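View pics/side0.png

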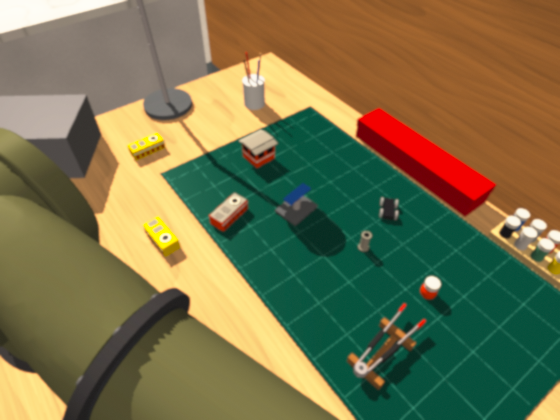

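The top view shows: orange/grey hood at (241,236) (the yellow ones at (108,252) and (225,300) are the decoys, wrong colour), stand at (275,179), chimney (344,170), tongs with hinge (422,250) and jaws (408,195)/(425,193), jar (406,163), bogie (330,127), cab (196,165). The side view agrees: hood (229,211), stand (297,205), chimney (365,241), tongs (390,345).

```bash
python3 - <<'E'
from h import *
import pickle
D=pickle.load(open('d0.pkl','rb'))
for n in D:
    c,R,t=D[n]; W=cloud(c,R,t); im=c['pixels']; hsv=cv2.cvtColor(im,cv2.COLOR_BGR2HSV).astype(int)
    H,S,V=hsv[...,0],hsv[...,1],hsv[...,2]; z=W[...,2]
    box={'top':dict(hood=(215,205,265,265),stand=(255,160,300,210),chim=(333,155,358,182),tongs=(395,180,445,262),cab=(175,145,215,185),jar=(395,150,420,178),bogie=(312,110,348,145)),
         'side':dict(hood=(205,185,255,235),stand=(270,178,325,230),chim=(352,225,380,258),tongs=(345,295,435,390))}[n]
    for k,(a,b,e,f) in box.items():
        s=np.s_[b:f,a:e]; P=W[s]; zz=P[...,2]; rng={'hood':(.034,.05),'stand':(.06,.085),'chim':(.05,.07),'tongs':(.033,.06)}.get(k,(.015,.1))
        m=(zz>rng[0])&(zz<rng[1])
        if k=='stand': m&=(H[s]>100)&(H[s]<130)&(S[s]>120)
        q=P[m]; 
        if len(q)<5: print(n,k,'few',np.nanmax(zz));continue
        r=cv2.minAreaRect((q[:,:2]*1000).astype(np.float32)); bx=cv2.boxPoints(r)
        print(n,k,len(q),'med',np.median(q,0).round(4),'zmax',np.nanmax(zz).round(4),'rect',np.round(r[0],1),np.round(r[1],1),'ang',round(r[2],1))
    # red jaws
    if n=='top': a,b,e,f=395,180,445,262
    else: a,b,e,f=345,295,435,390
    s=np.s_[b:f,a:e]
    m=(((H[s]<7)|(H[s]>172))&(S[s]>170)&(V[s]>110)).astype(np.uint8)
    N,l,st,ce=cv2.connectedComponentsWithStats(m)
    for i in range(1,N):
        if st[i,4]>6: print(n,'red',st[i,4],ce[i]+[a,b],ray(c,R,t,*(ce[i]+[a,b]),.043).round(4),np.nanmedian(W[s][l==i],0).round(4))
c,R,t=D['top']; im=c['pixels']
big=np.hstack([cv2.resize(im[195:275,205:275],(350,400),interpolation=3),cv2.resize(im[180:260,385:455],(350,400),interpolation=3)])
cv2.imwrite('pics/crop1.png',big)
E
```

```text
top hood 580 med [0.4432 0.2951 0.0407] zmax 0.0527 rect [444.  295.7] [109.5  50.5] ang 17.2
top stand 249 med [0.6136 0.2005 0.073 ] zmax 0.0811 rect [613.8 200.6] [83.2 29. ] ang 10.5
top chim 49 med [ 0.675  -0.0153  0.057 ] zmax 0.0632 rect [675.9 -15. ] [22.3 23.7] ang 79.5
top tongs 413 med [ 0.5002 -0.2538  0.0445] zmax 0.0546 rect [ 514.1 -245. ] [204.1  63.1] ang 5.8
top cab 857 med [0.653  0.451  0.0738] zmax 0.0858 rect [656.8 454.2] [89.9 89.8] ang 2.3
top jar 151 med [ 0.7006 -0.2088  0.0501] zmax 0.0588 rect [ 705.  -211.9] [33.7 36.3] ang 47.3
top bogie 270 med [0.8241 0.0348 0.0226] zmax 0.0356 rect [824.9  34.5] [71.3 49.8] ang 44.5
top red 24 [406.625      194.04166667] [ 0.6009 -0.2087  0.043 ] [ 0.6029 -0.2113  0.036 ]
top red 13 [424.30769231 192.53846154] [ 0.6086 -0.264   0.043 ] [ 0.6088 -0.2624  0.0466]
side hood 544 med [0.4407 0.2927 0.0407] zmax 0.0472 rect [443.9 296.6] [111.5  53.6] ang 17.6
side stand 237 med [0.6122 0.2005 0.0727] zmax 0.0766 rect [614.5 201.5] [86.3 31.9] ang 10.0
side chim 67 med [ 0.6755 -0.0149  0.0574] zmax 0.0612 rect [675.7 -14.5] [24.  23.6] ang 19.8
side tongs 660 med [ 0.4903 -0.258   0.0448] zmax 0.0509 rect [ 514.2 -244.8] [204.4  58.6] ang 5.5
side red 26 [429.07692308 296.07692308] [ 0.6755 -0.2271  0.043 ] [ 0.6921 -0.2218  0.0174]
side red 29 [402. 307.] [ 0.6023 -0.2085  0.043 ] [ 0.6088 -0.2091  0.0438]
side red 35 [421.48571429 322.74285714] [ 0.6081 -0.2617  0.043 ] [ 0.6104 -0.2621  0.0438]
```

View pics/crop1.png

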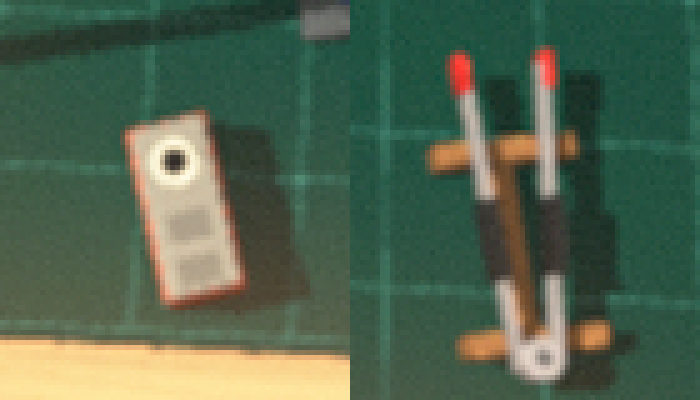

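The crop confirms the hood: orange sides, grey top, seat at the upper (+x) end; on the right the tongs with hinge at the bottom and red jaws at the top (+x). Hood (444,296) mm at yaw 17.3°, stand (614,201) at 10.3°, tongs' jaw middle (605,-236) at yaw 5.7°.

```bash
cat > go.py <<'E'
import sys
from h import *
from scipy.spatial.transform import Rotation as Ro
def sh(x,y,z,yaw=None,base=None,byaw=None):
    o=env.get_obs(); p=o['tool_pos'] if base is None else np.array(base); r=np.array(o['tool_rot'])
    if byaw is not None: r=np.array([180,0,byaw])
    d=Ro.from_euler('xyz',r,degrees=True).as_matrix().T@(np.array([x,y,z])-p)
    print('dp cm',(d*100).round(2),'twist',None if yaw is None else round(r[2]-yaw,2))
if __name__=='__main__':
    a=[float(v) for v in sys.argv[1:]]; o=env.get_obs()
    print(o['time_s'],o['tool_pos'].round(4),o['tool_rot'].round(2),o['force'].round(1),round(o['grip_width'],4),round(o['grasp_force'],1)); sh(*a)
E
python3 - <<'E'
from go import *
sh(.48,-.2,.2,17.3); sh(.444,.296,.12,17.3,(.48,-.2,.2),17.3)
E
```

```text
dp cm [ 38.84 -30.36   2.21] twist 1.77
dp cm [ 11.31 -48.43   8.  ] twist 0.0
```

```bash
python3 -m jog '[{"dp":[38.8,-30.4,2.2],"twist":1.8,"fingers":1},{"dp":[38.8,-30.4,2.2],"twist":1.8,"fingers":1},{"dp":[38.8,-30.4,2.2],"twist":1.8,"fingers":1},{"dp":[38.8,-30.4,2.2],"twist":1.8,"fingers":1},{"dp":[38.8,-30.4,2.2],"twist":1.8,"fingers":1},{"dp":[38.8,-30.4,2.2],"twist":1.8,"fingers":1},{"dp":[38.8,-30.4,2.2],"twist":1.8,"fingers":1},{"dp":[38.8,-30.4,2.2],"twist":1.8,"fingers":1}]'; python3 go.py .444 .296 .12 17.3
```

```text
time_s: 1.1
tool_pos: [0.4805, -0.198, 0.2003]
tool_rot: [180.0, 0.0, 17.3]
force: [0.7, -0.8, 0.4]
grip_width: 0.0871
grasp_force: 0.0
1.1 [ 0.4805 -0.198   0.2003] [1.7999e+02 1.0000e-02 1.7320e+01] [ 0.7 -0.8  0.4] 0.0871 0.0
dp cm [ 11.22 -48.25   8.03] twist 0.02
```

```bash
python3 -m jog '[{"dp":[11.2,-48.2,8],"twist":0,"fingers":1},{"dp":[11.2,-48.2,8],"twist":0,"fingers":1},{"dp":[11.2,-48.2,8],"twist":0,"fingers":1},{"dp":[11.2,-48.2,8],"twist":0,"fingers":1},{"dp":[11.2,-48.2,8],"twist":0,"fingers":1},{"dp":[11.2,-48.2,8],"twist":0,"fingers":1},{"dp":[11.2,-48.2,8],"twist":0,"fingers":1},{"dp":[11.2,-48.2,8],"twist":0,"fingers":1}]'; python3 go.py .444 .296 .012 17.3; python3 - <<'E'
from h import *
c,R,t=cam('wrist'); cv2.imwrite('pics/w1.png',c['pixels']); W=cloud(c,R,t)
m=(W[...,2]>.035)&(W[...,2]<.047)
q=W[m]; print(cv2.minAreaRect((q[:,:2]*1000).astype(np.float32)))
E
```

```text
time_s: 2.1
tool_pos: [0.4435, 0.2934, 0.1204]
tool_rot: [180.0, -0.0, 17.2]
force: [1.4, -0.2, 1.6]
grip_width: 0.0871
grasp_force: 0.0
2.1 [0.4435 0.2934 0.1204] [ 1.7996e+02 -3.0000e-02  1.7210e+01] [ 1.4 -0.2  1.6] 0.0871 0.0
dp cm [ 0.12 -0.25 10.84] twist -0.09
((447.9913330078125, 297.6717224121094), (99.36470031738281, 382.05322265625), 73.92720794677734)
```

View pics/w1.png

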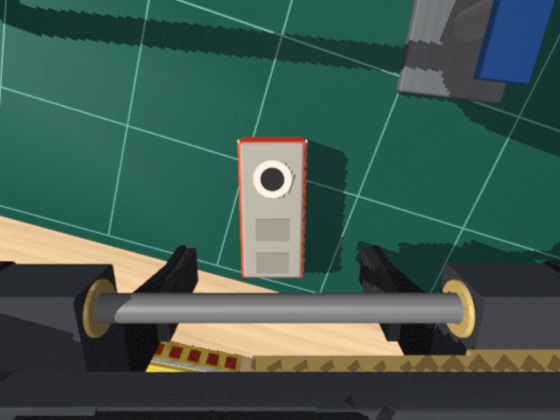

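The wrist view shows the hood at (272,207), straight with the tool and midway between the fingertips (190,255)/(368,255), the seat at the far end. Descend and grip.

```bash
python3 -m jog '[{"dp":[0.1,-0.2,5],"twist":0,"fingers":1},{"dp":[0.1,-0.2,9],"twist":0,"fingers":1},{"dp":[0.1,-0.2,10.8],"twist":0,"fingers":1},{"dp":[0.1,-0.2,10.8],"twist":0,"fingers":1},{"dp":[0.1,-0.2,10.8],"twist":0,"fingers":0.4},{"dp":[0.1,-0.2,10.8],"twist":0,"fingers":0.4},{"dp":[0.1,-0.2,10.8],"twist":0,"fingers":0.4},{"dp":[0.1,-0.2,10.8],"twist":0,"fingers":0.4}]' 20; python3 go.py .444 .296 .11 17.3;  python3 -m jog '[{"dp":[0,0,0],"twist":0,"fingers":0.4},{"dp":[0,0,-3],"twist":0,"fingers":0.4},{"dp":[0,0,-7],"twist":0,"fingers":0.4},{"dp":[0,0,-11],"twist":0,"fingers":0.4},{"dp":[0,0,-13],"twist":0,"fingers":0.4},{"dp":[0,0,-13],"twist":0,"fingers":0.4}]'; python3 - <<'E'
from h import *
env.get_obs()
for n in ('top','wrist'):
    c,R,t=cam(n); W=cloud(c,R,t); np.save(n+'1.npy',W); cv2.imwrite(f'pics/{n}2.png',c['pixels'])
E
python3 go.py .614 .201 .14 10.3
```

```text
time_s: 3.15
tool_pos: [0.4443, 0.2947, 0.0133]
tool_rot: [-180.0, -0.1, 17.3]
force: [-1.0, 1.6, 0.6]
grip_width: 0.0549
grasp_force: 1.1
3.15 [0.4443 0.2947 0.0133] [-1.7996e+02 -7.0000e-02  1.7260e+01] [-1.   1.6  0.6] 0.0549 1.1
dp cm [ 0.02 -0.14 -9.67] twist -0.04
time_s: 3.9
tool_pos: [0.4447, 0.2942, 0.1433]
tool_rot: [180.0, -0.1, 17.2]
force: [0.2, -0.1, -3.1]
grip_width: 0.0499
grasp_force: 20.0
4.0 [0.4433 0.2933 0.1411] [1.7995e+02 1.4000e-01 1.7250e+01] [ 0.3 -0.1 -3. ] 0.0499 20.0
dp cm [13.57 13.88  0.09] twist 6.95
```

View pics/wrist2.png

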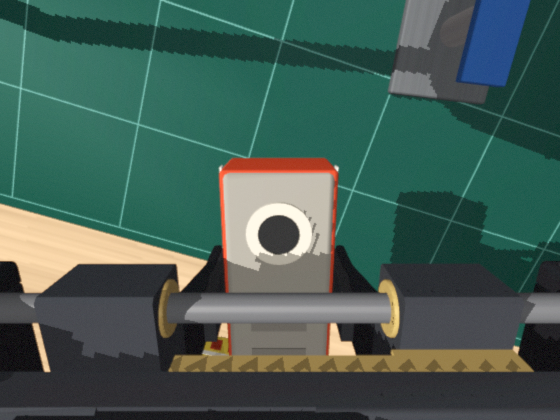

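The hood hangs square in the fingers, seat ring centred at (279,235). I'll measure its offset along tool x and any tilt from that view.

```bash
python3 - <<'E'
from go import *
c,R,t=cam('wrist'); o=env.get_obs(); p=o['tool_pos']; r=o['tool_rot']; M=Ro.from_euler('xyz',r,degrees=True).as_matrix()
im=c['pixels']; g=im.max(2).astype(int); m=((im.min(2)>195)).astype(np.uint8); m[:190]=0;m[290:]=0;m[:,:225]=0;m[:,335:]=0
u=cv2.findContours(m,0,1)[0]; k=max(u,key=cv2.contourArea); (cx,cy),rr=cv2.minEnclosingCircle(k); print(cx,cy,rr)
W=cloud(c,R,t); s=W[180:290,230:328].reshape(-1,3); s=s[np.isfinite(s[:,2])]; T=(s-p)@M
T=T[T[:,2]<-.015]; A=np.c_[T[:,:2],np.ones(len(T))]; f=np.linalg.lstsq(A,T[:,2],rcond=None)[0]; print('plane tilt deg',np.degrees(f[:2]),'top z tool',np.median(T[:,2]), 'x range',T[:,0].max(),T[:,1].min(),T[:,1].max())
q=ray(c,R,t,cx,cy,p[2]+.028); print('seat tool',M.T@(q-p))
E
```

```text
278.1326599121094 232.7509002685547 33.20903015136719
plane tilt deg [-0.24740402 -0.09289568] top z tool -0.027688404498785013 x range 0.05295219104912452 -0.0223493088148204 0.02193678379010299
seat tool [ 0.02981186 -0.00041282 -0.02809409]
```

```bash
python3 -m jog '[{"dp":[3,3,0],"twist":1.5,"fingers":0.4},{"dp":[6.5,6.6,0],"twist":3,"fingers":0.4},{"dp":[10,10.2,0],"twist":5,"fingers":0.4},{"dp":[12.5,12.8,0],"twist":6.5,"fingers":0.4},{"dp":[13.5,13.8,0],"twist":7,"fingers":0.4},{"dp":[13.5,13.8,0],"twist":7,"fingers":0.4},{"dp":[13.5,13.8,0],"twist":7,"fingers":0.4}]'; python3 go.py .613 .201 .083 10.3; python3 - <<'E'
from h import *
c,R,t=cam('wrist'); cv2.imwrite('pics/w3.png',c['pixels']); W=cloud(c,R,t)
E
```

```text
time_s: 4.92
tool_pos: [0.612, 0.2045, 0.1424]
tool_rot: [-180.0, 0.1, 10.5]
force: [-0.0, 0.5, -2.1]
grip_width: 0.0496
grasp_force: 20.0
4.925 [0.612  0.2045 0.1424] [-1.7995e+02  8.0000e-02  1.0450e+01] [-0.   0.5 -2.1] 0.0496 20.0
dp cm [0.05 0.37 5.94] twist 0.15
```

```bash
python3 - <<'E'
from go import *
p=env.get_obs()['tool_pos']
for n in ('top','side'):
    c,R,t=cam(n); W=cloud(c,R,t); im=c['pixels']; hsv=cv2.cvtColor(im,cv2.COLOR_BGR2HSV); m=(hsv[...,0]>100)&(hsv[...,0]<130)&(hsv[...,1]>110)&(abs(W[...,2]-.073)<.006)&(np.hypot(W[...,0]-.614,W[...,1]-.2)<.07)
    q=W[m]; print(n,len(q), len(q)>5 and cv2.minAreaRect((q[:,:2]*1000).astype(np.float32)))
E
```

```text
top 0 False
side 234 ((614.4464721679688, 201.3621826171875), (83.80747985839844, 31.395252227783203), 10.857612609863281)
```

```bash
python3 go.py .613 .201 .088 10.5; python3 -m jog '[{"dp":[0.05,0.2,2],"twist":0,"fingers":0.4},{"dp":[0.05,0.2,4],"twist":0,"fingers":0.4},{"dp":[0.05,0.2,5.2],"twist":0,"fingers":0.4},{"dp":[0.05,0.2,5.2],"twist":0,"fingers":0.4},{"dp":[0.05,0.2,5.2],"twist":0,"fingers":0.4}]'; python3 go.py .613 .201 .0827 10.5;python3 -m jog '[{"dp":[0,0,0],"twist":0,"fingers":0.4}]'; python3 go.py .613 .201 .0827 10.5
```

```text
5.075 [0.6128 0.2038 0.143 ] [179.99  -0.    10.41] [-0.1 -0.1 -2.9] 0.0495 20.0
dp cm [-0.03  0.28  5.5 ] twist -0.09
time_s: 5.7
tool_pos: [0.6151, 0.2009, 0.0911]
tool_rot: [-180.0, -0.0, 10.3]
force: [0.1, 0.5, -2.3]
grip_width: 0.0501
grasp_force: 20.0
5.7 [0.6151 0.2009 0.0911] [-1.7998e+02 -4.0000e-02  1.0280e+01] [ 0.1  0.5 -2.3] 0.0501 20.0
dp cm [-0.21 -0.04  0.84] twist -0.22
time_s: 5.82
tool_pos: [0.6153, 0.201, 0.0916]
tool_rot: [-180.0, -0.1, 10.3]
force: [-0.2, -0.2, -1.6]
grip_width: 0.0497
grasp_force: 20.0
5.825 [0.6153 0.201  0.0916] [-1.7999e+02 -8.0000e-02  1.0270e+01] [-0.2 -0.2 -1.6] 0.0497 20.0
dp cm [-0.23 -0.05  0.89] twist -0.23
```

```bash
python3 -m jog '[{"dp":[-0.15,0,0.3],"twist":0,"fingers":0.4},{"dp":[-0.15,0,0.6],"twist":0,"fingers":0.4},{"dp":[-0.15,0,0.7],"twist":0,"fingers":0.4},{"dp":[-0.15,0,0.7],"twist":0,"fingers":0.4}]'; python3 -m jog '[{"dp":[0,0,0.1],"twist":0,"fingers":0.4},{"dp":[0,0,0.15],"twist":0,"fingers":0.4},{"dp":[0,0,0.15],"twist":0,"fingers":0.4}]'
```

```text
time_s: 6.32
tool_pos: [0.6133, 0.2003, 0.0836]
tool_rot: [180.0, 0.0, 10.3]
force: [-0.3, -0.5, -1.7]
grip_width: 0.0501
grasp_force: 20.0
time_s: 6.7
tool_pos: [0.6134, 0.2004, 0.0833]
tool_rot: [180.0, -0.0, 10.3]
force: [-2.6, -0.5, 5.2]
grip_width: 0.0498
grasp_force: 20.0
```

Contact (force rose to +5 N). Release and rise.

```bash
python3 -m jog '[{"dp":[0,0,-0.05],"twist":0,"fingers":0.8},{"dp":[0,0,-0.05],"twist":0,"fingers":0.9},{"dp":[0,0,-0.05],"twist":0,"fingers":0.9},{"dp":[0,0,-3],"twist":0,"fingers":0.9},{"dp":[0,0,-8],"twist":0,"fingers":1},{"dp":[0,0,-12],"twist":0,"fingers":1},{"dp":[0,0,-12],"twist":0,"fingers":1}]'; python3 - <<'E'
from go import *
o=env.get_obs(); print(o['tool_pos'],o['grip_width'])
for n in ('wrist','side'):
    c,R,t=cam(n); W=cloud(c,R,t); cv2.imwrite(f'pics/{n}4.png',c['pixels'])
    m=(W[...,2]>.1)&(W[...,2]<.125)&(np.hypot(W[...,0]-.614,W[...,1]-.2)<.065)
    q=W[m]; A=np.c_[q[:,:2],np.ones(len(q))]; f=np.linalg.lstsq(A,q[:,2],rcond=None)[0]
    print(n,len(q),cv2.minAreaRect((q[:,:2]*1000).astype(np.float32)),np.median(q[:,2]),'tilt',np.degrees(f[:2]))
E
```

```text
time_s: 7.58
tool_pos: [0.6152, 0.2017, 0.2063]
tool_rot: [-179.9, -0.4, 10.3]
force: [0.4, 0.5, -0.8]
grip_width: 0.0864
grasp_force: 0.0
[0.61522082 0.20169316 0.20628094] 0.08641275801939681
wrist 7945 ((614.7374877929688, 200.7411346435547), (109.59992218017578, 50.93329620361328), 10.378945350646973) 0.11054245584478099 tilt [-0.21461468 -0.03970205]
side 592 ((613.3189086914062, 198.28688049316406), (110.93890380859375, 52.11675262451172), 10.481192588806152) 0.1106024991271872 tilt [0.33797213 3.74502905]
```

View pics/wrist4.png

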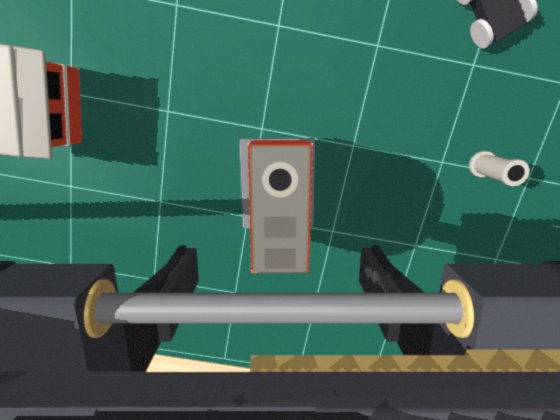

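The hood sits level on the stand, centred at (614.7,200.7) mm and yaw 10.4°; the wrist view shows it at (280,205), the chimney at (500,168). Next, over to the tongs.

```bash
python3 go.py .50 -.2465 .14 5.7
```

```text
7.675 [0.6133 0.2003 0.202 ] [ 1.7998e+02 -1.0000e-02  1.0270e+01] [-0.2  0.3 -0.1] 0.0865 0.0
dp cm [-19.11  41.94   6.21] twist 4.57
```

```bash
python3 -m jog '[{"dp":[-19.1,41.9,2],"twist":4.6,"fingers":1},{"dp":[-19.1,41.9,2],"twist":4.6,"fingers":1},{"dp":[-19.1,41.9,2],"twist":4.6,"fingers":1},{"dp":[-19.1,41.9,4],"twist":4.6,"fingers":1},{"dp":[-19.1,41.9,6.2],"twist":4.6,"fingers":1},{"dp":[-19.1,41.9,6.2],"twist":4.6,"fingers":1},{"dp":[-19.1,41.9,6.2],"twist":4.6,"fingers":1},{"dp":[-19.1,41.9,6.2],"twist":4.6,"fingers":1}]';python3 -m jog '[{"dp":[0,0,0],"twist":0,"fingers":1}]'; python3 - <<'E'
from go import *
o=env.get_obs(); p=o['tool_pos']; print(p,o['tool_rot'])
c,R,t=cam('wrist'); W=cloud(c,R,t); im=c['pixels']; cv2.imwrite('pics/w5.png',im)
hsv=cv2.cvtColor(im,cv2.COLOR_BGR2HSV)
m=(((hsv[...,0]<7)|(hsv[...,0]>172))&(hsv[...,1]>150)&(hsv[...,2]>90)).astype(np.uint8)
N,l,st,ce=cv2.connectedComponentsWithStats(m)
for i in range(1,N):
    if st[i,4]>150: q=W[l==i]; q=q[np.isfinite(q[:,2])&(q[:,2]>.038)]; print(ce[i],st[i,4],len(q) and (np.median(q,0),q.min(0),q.max(0), cv2.minAreaRect((q[:,:2]*1000).astype(np.float32))))
m=(W[...,2]>.036)&(W[...,2]<.055)&(W[...,0]<.57)&(W[...,0]>.44)&(abs(W[...,1]+.246)<.032)
q=W[m]; d=np.radians(5.7)
for x0 in np.arange(.45,.57,.01):
    s=q[abs(q[:,0]-x0)<.003]
    if len(s)>5: print(round(x0,3),len(s),s[:,1].min().round(4),s[:,1].max().round(4),s[:,2].max().round(4))
E
```

```text
time_s: 8.68
tool_pos: [0.4964, -0.2501, 0.1373]
tool_rot: [-179.9, 0.3, 5.3]
force: [0.6, 0.3, 0.3]
grip_width: 0.0869
grasp_force: 0.0
time_s: 8.8
tool_pos: [0.4973, -0.2485, 0.1377]
tool_rot: [-179.9, 0.2, 5.3]
force: [0.2, 0.7, 0.0]
grip_width: 0.0871
grasp_force: 0.0
[ 0.49725655 -0.24854774  0.13767811] [-179.88302108    0.22919172    5.33721676]
[311.75732218  63.35983264] 239 (array([ 0.60792056, -0.26127348,  0.04425622]), array([ 0.5959198 , -0.26363439,  0.03899989]), array([ 0.61879221, -0.25861449,  0.04614222]), ((607.3123168945312, -261.2401123046875), (22.8310604095459, 4.761506080627441), 2.142094135284424))
[237.14814815  64.51028807] 243 (array([ 0.60276552, -0.20916936,  0.04418268]), array([ 0.59035865, -0.21248896,  0.03891734]), array([ 0.6131972 , -0.20484134,  0.04596378]), ((601.7655029296875, -209.25563049316406), (22.987396240234375, 5.059140205383301), 10.046846389770508))
0.45 53 -0.2665 -0.2358 0.0437
0.46 52 -0.2662 -0.2342 0.0437
0.47 55 -0.266 -0.2279 0.0452
0.48 176 -0.2705 -0.2257 0.0483
0.49 190 -0.2704 -0.2234 0.0481
0.5 194 -0.27 -0.2219 0.0481
0.51 199 -0.2697 -0.2197 0.048
0.52 217 -0.2693 -0.2184 0.0486
0.53 93 -0.2686 -0.2212 0.0474
0.54 76 -0.2638 -0.2198 0.0439
0.55 80 -0.2635 -0.2176 0.0446
0.56 79 -0.2632 -0.2162 0.0437
```

View pics/w5.png

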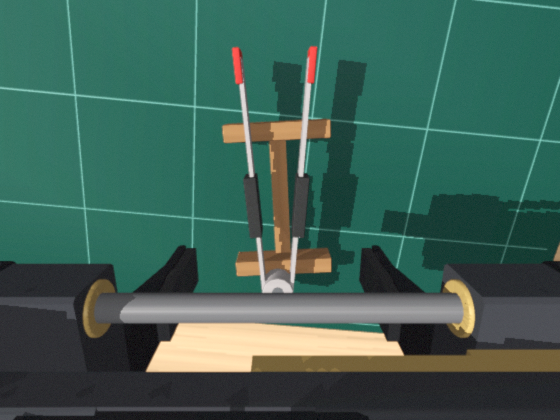

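The wrist view shows the tongs: black handles at (252,206) and (300,206), jaws (238,65)/(312,65), hinge (278,285). Handle middle ≈ (0.5005,-0.246), axis yaw 6°. Descend and squeeze lightly.

```bash
python3 go.py .5005 -.246 .018 6.0; python3 -m jog '[{"dp":[0.3,-0.25,0],"twist":-0.6,"fingers":1},{"dp":[0.3,-0.25,5],"twist":-0.6,"fingers":1},{"dp":[0.3,-0.25,9],"twist":-0.6,"fingers":1},{"dp":[0.3,-0.25,11.5],"twist":-0.6,"fingers":1},{"dp":[0.3,-0.25,11.5],"twist":-0.6,"fingers":0.8},{"dp":[0.3,-0.25,11.5],"twist":-0.6,"fingers":0.7}]' 5; python3 go.py .5005 -.246 .018 6.0
```

```text
8.85 [ 0.4987 -0.2461  0.1385] [-1.7986e+02  1.4000e-01  5.5400e+00] [-0.4  0.7 -0.4] 0.0868 0.0
dp cm [ 0.21  0.04 12.05] twist -0.46
time_s: 9.6
tool_pos: [0.5043, -0.2424, 0.0266]
tool_rot: [180.0, -0.1, 6.4]
force: [-0.9, 0.9, 0.9]
grip_width: 0.0741
grasp_force: 0.0
9.6 [ 0.5043 -0.2424  0.0266] [ 1.7995e+02 -1.0000e-01  6.3900e+00] [-0.9  0.9  0.9] 0.0741 0.0
dp cm [-0.42  0.32  0.86] twist 0.39
```

```bash
python3 -m jog '[{"dp":[-0.35,0.3,0.8],"twist":0.4,"fingers":0.7},{"dp":[-0.35,0.3,0.8],"twist":0.4,"fingers":0.7},{"dp":[-0.35,0.3,0.8],"twist":0.4,"fingers":0.7}]' 5; python3 go.py .5005 -.246 .018 6.0
```

```text
time_s: 9.98
tool_pos: [0.4997, -0.2469, 0.0176]
tool_rot: [180.0, -0.0, 5.8]
force: [-0.5, -0.8, 0.6]
grip_width: 0.0615
grasp_force: 0.0
9.975 [ 0.4997 -0.2469  0.0176] [ 1.7998e+02 -2.0000e-02  5.8400e+00] [-0.5 -0.8  0.6] 0.0615 0.0
dp cm [ 0.09 -0.08 -0.04] twist -0.16
```

Well placed. Close to about 45 mm.

```bash
python3 -m jog '[{"dp":[0,0,0],"twist":0,"fingers":0.58},{"dp":[0,0,0],"twist":0,"fingers":0.55},{"dp":[0,0,0],"twist":0,"fingers":0.53},{"dp":[0,0,0],"twist":0,"fingers":0.52},{"dp":[0,0,0],"twist":0,"fingers":0.52},{"dp":[0,0,0],"twist":0,"fingers":0.52}]' 5; python3 go.py .5005 -.246 .018 6.0
```

```text
time_s: 10.72
tool_pos: [0.4998, -0.2466, 0.0174]
tool_rot: [180.0, -0.0, 5.9]
force: [1.0, 0.7, 1.3]
grip_width: 0.0452
grasp_force: 4.3
10.725 [ 0.4998 -0.2466  0.0174] [ 1.7999e+02 -2.0000e-02  5.8700e+00] [1.  0.7 1.3] 0.0452 4.3
dp cm [ 0.07 -0.05 -0.06] twist -0.13
```

```bash
python3 -m jog '[{"dp":[0,0,-1],"twist":0,"fingers":0.52},{"dp":[0,0,-3],"twist":0,"fingers":0.52},{"dp":[0,0,-6],"twist":0,"fingers":0.52},{"dp":[0,0,-9],"twist":0,"fingers":0.52},{"dp":[0,0,-10],"twist":0,"fingers":0.52},{"dp":[0,0,-10],"twist":0,"fingers":0.52}]'; cat > jaws.py <<'E'
from go import *
def jaws(save=None):
    o=env.get_obs(); p=o['tool_pos']; M=Ro.from_euler('xyz',o['tool_rot'],degrees=True).as_matrix()
    c,R,t=cam('wrist'); W=cloud(c,R,t); im=c['pixels']
    if save: cv2.imwrite(save,im)
    hsv=cv2.cvtColor(im,cv2.COLOR_BGR2HSV)
    m=(((hsv[...,0]<7)|(hsv[...,0]>172))&(hsv[...,1]>150)&(hsv[...,2]>80)).astype(np.uint8)
    N,l,st,ce=cv2.connectedComponentsWithStats(m); out=[]
    for i in range(1,N):
        if st[i,4]<80: continue
        q=W[l==i]; q=q[np.isfinite(q[:,2])]; T=(q-p)@M
        T=T[(abs(T[:,1])<.04)&(T[:,0]<.14)]
        if len(T)<40: continue
        T=T[T[:,2]<np.percentile(T[:,2],5)+.006]
        r=cv2.minAreaRect((T[:,:2]*1000).astype(np.float32)); print('jaw px',ce[i].round(),'tool mm',np.round(r[0],1),np.round(r[1],1),round(r[2],1),'z',(np.median(T[:,2])*1000).round(1)); out.append(r[0])
    print('mid',np.mean(out,0))
    return np.mean(out,0),W,p,M,im
E
python3 -c "
from jaws import *
jaws('pics/w6.png')"; python3 go.py .51 -.031 .12 6
```

```text
time_s: 11.48
tool_pos: [0.5, -0.2469, 0.1181]
tool_rot: [179.9, -0.1, 5.9]
force: [0.3, 0.3, -0.6]
grip_width: 0.045
grasp_force: 3.7
jaw px [217.  34.] tool mm [105.4 -23. ] [ 5.3 23.8] 87.7 z -26.9
jaw px [339.  33.] tool mm [105.7  21.8] [24.1  4.9] 2.7 z -27.0
mid [105.54046631  -0.59743309]
11.525 [ 0.4992 -0.2466  0.117 ] [1.7999e+02 3.0000e-02 5.8600e+00] [-0.9  0.1 -1.7] 0.0454 3.7
dp cm [  3.27 -21.34  -0.3 ] twist -0.14
```

View pics/w6.png

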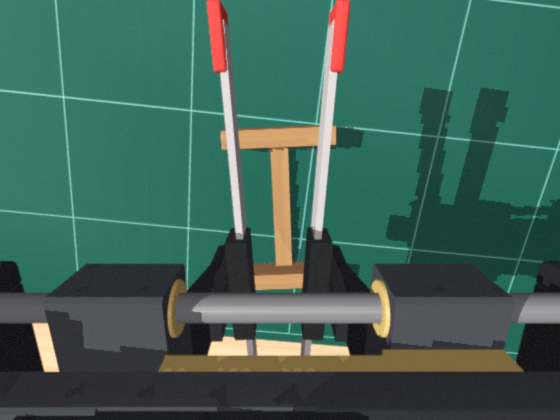

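The wrist view shows the tongs held level and straight, jaws at (217,34) and (339,33), jaw middle 105.5 mm ahead of the TCP. Move towards the chimney.

```bash
python3 -m jog '[{"dp":[0.5,-3,0],"twist":0,"fingers":0.52},{"dp":[1,-7,0],"twist":0,"fingers":0.52},{"dp":[2,-12,0],"twist":0,"fingers":0.52},{"dp":[3,-17,0],"twist":0,"fingers":0.52},{"dp":[3.3,-20,0],"twist":0,"fingers":0.52},{"dp":[3.3,-21.3,0],"twist":0,"fingers":0.52},{"dp":[3.3,-21.3,0],"twist":0,"fingers":0.52},{"dp":[3.3,-21.3,0],"twist":0,"fingers":0.52}]'; cat > ch.py <<'E'
from jaws import *
mid,W,p,M,im=jaws('pics/w7.png')
for n in ('wrist','top','side'):
    if n!='wrist': c,R,t=cam(n); W=cloud(c,R,t)
    m=(np.hypot(W[...,0]-.676,W[...,1]+.015)<.03)&(W[...,2]>.051)&(W[...,2]<.068)
    q=W[m]
    if len(q)>8:
        (x,y),r=cv2.minEnclosingCircle((q[:,:2]*1000).astype(np.float32)); T=M.T@(np.array([x/1000,y/1000,.058])-p); print(n,len(q),x,y,r,'tool',T*1000,'jaw->chim mm',T[:2]*1000-mid)
o=env.get_obs();print(o['tool_pos'],o['tool_rot'],o['grip_width'])
E
python3 ch.py
```

```text
time_s: 12.52
tool_pos: [0.5105, -0.0333, 0.1168]
tool_rot: [180.0, 0.0, 5.7]
force: [-0.0, -0.4, -0.2]
grip_width: 0.0457
grasp_force: 3.7
jaw px [217.  34.] tool mm [105.5 -22.8] [ 5.5 23.8] 86.5 z -27.1
jaw px [340.  33.] tool mm [105.5  21.9] [23.8  4.9] 2.4 z -27.1
mid [105.48621368  -0.44120502]
top 48 676.4013671875 -15.430610656738281 12.662121772766113 tool [166.92922079  -1.27532238  58.69350989] jaw->chim mm [61.44300711 -0.83411735]
side 33 677.162353515625 -14.080151557922363 13.19866943359375 tool [167.82111607  -2.54313971  58.69209807] jaw->chim mm [62.33490239 -2.10193468]
[ 0.51066474 -0.0328268   0.11710046] [1.79985905e+02 1.53508546e-02 5.73006300e+00] 0.04545546415122078
```

```bash
python3 -m jog '[{"dp":[0,-0.1,2],"twist":0,"fingers":0.52},{"dp":[0,-0.1,5],"twist":0,"fingers":0.52},{"dp":[0,-0.1,8],"twist":0,"fingers":0.52},{"dp":[0,-0.1,9.7],"twist":0,"fingers":0.52},{"dp":[0,-0.1,9.7],"twist":0,"fingers":0.52},{"dp":[0,-0.1,9.7],"twist":0,"fingers":0.52}]'; cat > rel.py <<'E'
from jaws import *
o=env.get_obs(); p=o['tool_pos'].copy(); M=Ro.from_euler('xyz',o['tool_rot'],degrees=True).as_matrix()
for n in ('top','side'):
    c,R,t=cam(n); W=cloud(c,R,t); im=c['pixels']; hsv=cv2.cvtColor(im,cv2.COLOR_BGR2HSV)
    def uv(P): q=R@np.array(P)+t; return int(c['fx']*q[0]/q[2]+c['cx']),int(c['fy']*q[1]/q[2]+c['cy'])
    m=(((hsv[...,0]<8)|(hsv[...,0]>172))&(hsv[...,1]>120)&(hsv[...,2]>70)&(np.hypot(W[...,0]-.64,W[...,1]+.02)<.09)).astype(np.uint8)
    N,l,st,ce=cv2.connectedComponentsWithStats(m)
    for i in range(1,N):
        if st[i,4]>5: q=W[l==i]; q=q[q[:,2]>np.nanmax(q[:,2])-.007]; print(n,'jaw',ce[i].round(1),st[i,4],np.round(M.T@(ray(c,R,t,*ce[i],p[2]+.027)-p)*1000,1))
    m=(np.hypot(W[...,0]-.676,W[...,1]+.015)<.03)&(W[...,2]>.051)&(W[...,2]<.068); q=W[m]
    if len(q)>8:
        (x,y),r=cv2.minEnclosingCircle((q[:,:2]*1000).astype(np.float32)); T=M.T@(np.array([x/1000,y/1000,.058])-p); print(n,'chim',len(q),x,y,'tool',(T*1000).round(1))
    u,v=uv([.65,-.02,.04]); s=im[max(v-45,0):v+45,u-60:u+60]; cv2.imwrite(f'pics/rel_{n}.png',cv2.resize(s,(480,360),interpolation=3))
a=cv2.imread('pics/rel_top.png');b=cv2.imread('pics/rel_side.png');cv2.imwrite('pics/rel.png',np.hstack([a,b])[:, :].copy() if 0 else cv2.resize(np.hstack([a,b]),(800,300)))
E
python3 rel.py; python3 go.py .5717 -.0254 .018 5.8
```

```text
time_s: 13.42
tool_pos: [0.5116, -0.0305, 0.0212]
tool_rot: [180.0, -0.1, 5.9]
force: [-0.2, 0.6, 0.6]
grip_width: 0.0458
grasp_force: 3.7
top jaw [339.4 186.6] 29 [103.7 -22.1 -26.8]
top chim 49 675.919189453125 -15.350833892822266 tool [165.1   1.7 -36.5]
side jaw [345.1 244.1] 18 [107.6 -21.5 -26.8]
side jaw [357.5 255.5] 39 [104.   23.8 -26.8]
side chim 67 676.931884765625 -13.80436897277832 tool [166.3   0.3 -36.5]
13.525 [ 0.5117 -0.0305  0.0214] [ 1.7995e+02 -1.2000e-01  5.8600e+00] [ 0.1 -1.1 -1.3] 0.045 3.7
dp cm [6.02 0.11 0.36] twist 0.06
```

View pics/rel.png

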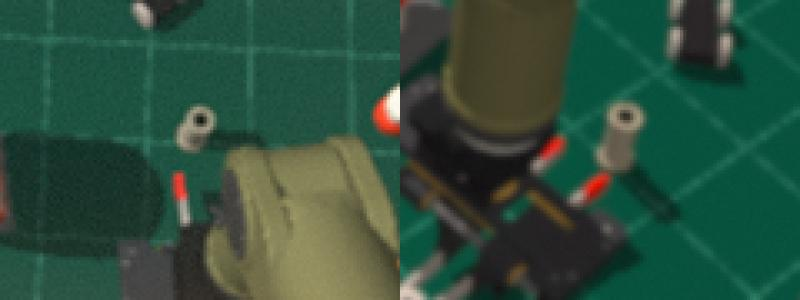

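The crop (top left, side right) shows one jaw at (180,187) with the chimney at (197,128) just ahead; in the side half both jaws straddle the line to the chimney at (622,135). Advance 60 mm.

```bash
python3 -m jog '[{"dp":[1,0.05,0.3],"twist":0,"fingers":0.52},{"dp":[2.2,0.05,0.3],"twist":0,"fingers":0.52},{"dp":[3.4,0.05,0.3],"twist":0,"fingers":0.52},{"dp":[4.5,0.05,0.3],"twist":0,"fingers":0.52},{"dp":[5.5,0.05,0.3],"twist":0,"fingers":0.52},{"dp":[6,0.05,0.3],"twist":0,"fingers":0.52},{"dp":[6,0.05,0.3],"twist":0,"fingers":0.52}]'; python3 rel.py; python3 go.py .5717 -.0254 .018 5.8; python3 - <<'E'
from jaws import *
mid,W,p,M,im=jaws()
m=(W[...,2]>.051)&(W[...,2]<.07)&(np.hypot(W[...,0]-.676,W[...,1]+.015)<.03); q=W[m]; print(len(q))
if len(q)>8: T=(q-p)@M*1000; print(T.min(0),T.max(0))
E
```

```text
time_s: 14.4
tool_pos: [0.5704, -0.0245, 0.0171]
tool_rot: [-180.0, 0.0, 5.9]
force: [-0.3, 0.3, -1.5]
grip_width: 0.0456
grasp_force: 3.7
top jaw [337.6 168.4] 27 [104.9 -22.6 -27. ]
top chim 48 675.8079833984375 -16.01934814453125 tool [105.7   2.3 -40.9]
side jaw [358.4 233.6] 19 [103.6 -22.3 -27. ]
side jaw [371.8 244.5] 35 [101.7  24.5 -27. ]
side chim 66 677.1036987304688 -15.292928695678711 tool [107.    1.7 -40.9]
14.5 [ 0.5699 -0.0247  0.0171] [1.7999e+02 4.0000e-02 5.8700e+00] [ 0.2 -0.6 -1.5] 0.0449 3.7
dp cm [ 0.17  0.09 -0.09] twist 0.07
jaw px [218.  36.] tool mm [105.6 -22.9] [ 5.1 23.9] 87.4 z -27.1
jaw px [339.  34.] tool mm [105.5  21.9] [23.8  4.9] 2.1 z -27.0
mid [105.54393387  -0.48706245]
4125
[ 94.80733469 -13.26117097 -43.18912275] [113.96528968  11.20003617 -34.91551379]
```

Chimney lies midway between the jaws in the wrist view (−1.0 vs −0.5 mm), 1.8 mm further ahead. Nudge and close gently.

```bash
python3 -m jog '[{"dp":[0.15,0,0],"twist":0,"fingers":0.5},{"dp":[0.15,0,0],"twist":0,"fingers":0.48},{"dp":[0.15,0,0],"twist":0,"fingers":0.46},{"dp":[0.15,0,0],"twist":0,"fingers":0.45},{"dp":[0.15,0,0],"twist":0,"fingers":0.44},{"dp":[0.15,0,0],"twist":0,"fingers":0.43},{"dp":[0.15,0,0],"twist":0,"fingers":0.42},{"dp":[0.15,0,0],"twist":0,"fingers":0.41}]' 20; python3 -m jog '[{"dp":[0,0,0],"twist":0,"fingers":0.38},{"dp":[0,0,0],"twist":0,"fingers":0.35},{"dp":[0,0,0],"twist":0,"fingers":0.35}]' 20; python3 - <<'E'
from jaws import *
mid,W,p,M,im=jaws()
m=(W[...,2]>.051)&(W[...,2]<.07)&(np.hypot(W[...,0]-.676,W[...,1]+.015)<.03); q=W[m]; print(len(q))
if len(q)>8: T=(q-p)@M*1000; print(T.min(0),T.max(0))
E
```

```text
time_s: 15.55
tool_pos: [0.5718, -0.0244, 0.0173]
tool_rot: [-180.0, -0.0, 5.9]
force: [-0.6, 1.3, -1.3]
grip_width: 0.0369
grasp_force: 20.0
time_s: 15.92
tool_pos: [0.5718, -0.0245, 0.0172]
tool_rot: [180.0, -0.0, 5.9]
force: [0.5, 0.6, -1.3]
grip_width: 0.0371
grasp_force: 20.0
jaw px [317.  39.] tool mm [105.4  13. ] [24.1  4.8] 0.0 z -27.0
jaw px [240.  49.] tool mm [104.1 -14.5] [ 4.6 21.1] 87.7 z -27.0
mid [104.79337311  -0.72604418]
4467
[ 92.95778664 -12.77159305 -43.08482325] [113.9559199   11.96187966 -34.88076159]
```

Gripped: handles at 37 mm, chimney centred in the jaws. Lift straight up.

```bash
python3 -m jog '[{"dp":[0,0,-0.6],"twist":0,"fingers":0.35},{"dp":[0,0,-2],"twist":0,"fingers":0.35},{"dp":[0,0,-5],"twist":0,"fingers":0.35},{"dp":[0,0,-9],"twist":0,"fingers":0.35},{"dp":[0,0,-13],"twist":0,"fingers":0.35},{"dp":[0,0,-15.5],"twist":0,"fingers":0.35},{"dp":[0,0,-16],"twist":0,"fingers":0.35},{"dp":[0,0,-16],"twist":0,"fingers":0.35}]'; python3 - <<'E'
from jaws import *
mid,W,p,M,im=jaws()
T=(W-p)@M*1000
m=(T[...,2]<-32)&(T[...,2]>-52)&(abs(T[...,1])<20)&(T[...,0]>85)&(T[...,0]<130); q=T[m]; print(len(q),q.min(0),q.max(0))
E
python3 go.py .5374 .1946 .177 5.9
```

```text
time_s: 16.98
tool_pos: [0.5715, -0.0246, 0.1771]
tool_rot: [180.0, 0.0, 5.9]
force: [1.3, 0.3, -1.4]
grip_width: 0.037
grasp_force: 20.0
jaw px [240.  38.] tool mm [105.4 -14.2] [ 4.7 23.9] 89.3 z -26.6
jaw px [317.  39.] tool mm [105.5  13.2] [24.1  4.6] 0.3 z -26.6
mid [105.43727875  -0.49333715]
4434 [ 93.02867985 -12.66387627 -42.64498551] [114.06837992  11.95302765 -34.98738657]
17.025 [ 0.5711 -0.0246  0.1763] [-1.80e+02  9.00e-02  5.87e+00] [-0.2 -0.2 -1.1] 0.0369 20.0
dp cm [ -1.11 -22.15  -0.07] twist -0.03
```

```bash
python3 -m jog '[{"dp":[-0.1,-2,0],"twist":0,"fingers":0.35},{"dp":[-0.3,-5,0],"twist":0,"fingers":0.35},{"dp":[-0.5,-9,0],"twist":0,"fingers":0.35},{"dp":[-0.7,-13,0],"twist":0,"fingers":0.35},{"dp":[-0.9,-17,0],"twist":0,"fingers":0.35},{"dp":[-1.1,-20,0],"twist":0,"fingers":0.35},{"dp":[-1.1,-21.7,0],"twist":0,"fingers":0.35},{"dp":[-1.1,-22.1,0],"twist":0,"fingers":0.35}]'; python3 -m jog '[{"dp":[0,0,0.6],"twist":0,"fingers":0.35},{"dp":[0,0,1.4],"twist":0,"fingers":0.35},{"dp":[0,0,1.6],"twist":0,"fingers":0.35},{"dp":[0,0,1.6],"twist":0,"fingers":0.35}]'; python3 go.py .5374 .1946 .160 5.9;  python3 - <<'E'
from jaws import *
mid,W,p,M,im=jaws()
T=(W-p)@M*1000
m=(T[...,2]<-32)&(T[...,2]>-52)&(abs(T[...,1])<20)&(T[...,0]>85)&(T[...,0]<130); q=T[m]; print(len(q),q.min(0),q.max(0))
c,R,t=cam('side'); W=cloud(c,R,t)
m=(W[...,2]>.105)&(W[...,2]<.117)&(np.hypot(W[...,0]-.614,W[...,1]-.2)<.065)
q=W[m];print(len(q),cv2.minAreaRect((q[:,:2]*1000).astype(np.float32)),np.median(q[:,2]))
m=(W[...,2]>.185)&(W[...,2]<.21)&(np.hypot(W[...,0]-.642,W[...,1]-.206)<.02);q=W[m];print('chim top',len(q),np.median(q,0))
im=c['pixels']; q=R@np.array([.63,.2,.13])+t; u,v=int(c['fx']*q[0]/q[2]+c['cx']),int(c['fy']*q[1]/q[2]+c['cy'])
cv2.imwrite('pics/fin.png',cv2.resize(im[v-60:v+60,u-80:u+80],(800,600),interpolation=3))
E
```

```text
time_s: 18.02
tool_pos: [0.5375, 0.1957, 0.1768]
tool_rot: [-180.0, 0.1, 6.0]
force: [1.0, -0.2, -1.4]
grip_width: 0.0371
grasp_force: 20.0
time_s: 18.52
tool_pos: [0.5382, 0.1935, 0.1609]
tool_rot: [180.0, 0.0, 5.8]
force: [-0.7, -0.8, -1.4]
grip_width: 0.0369
grasp_force: 20.0
18.525 [0.5382 0.1935 0.1609] [1.7998e+02 4.0000e-02 5.8200e+00] [-0.7 -0.8 -1.4] 0.0369 20.0
dp cm [-0.07 -0.11  0.09] twist -0.08
jaw px [239.  46.] tool mm [105.6 -14.2] [ 4.8 24.2] 89.3 z -26.6
jaw px [318.  66.] tool mm [105.5  13.2] [ 4.8 24. ] 89.7 z -26.6
mid [105.53488159  -0.52856159]
4429 [ 93.08457028 -12.77108952 -42.9950404 ] [114.03217776  11.96471391 -34.84026742]
314 ((613.0870361328125, 198.10018920898438), (110.55787658691406, 52.30656051635742), 10.186591148376465) 0.11061365927553113
chim top 73 [0.64149874 0.2018416  0.20090469]
```

View pics/fin.png

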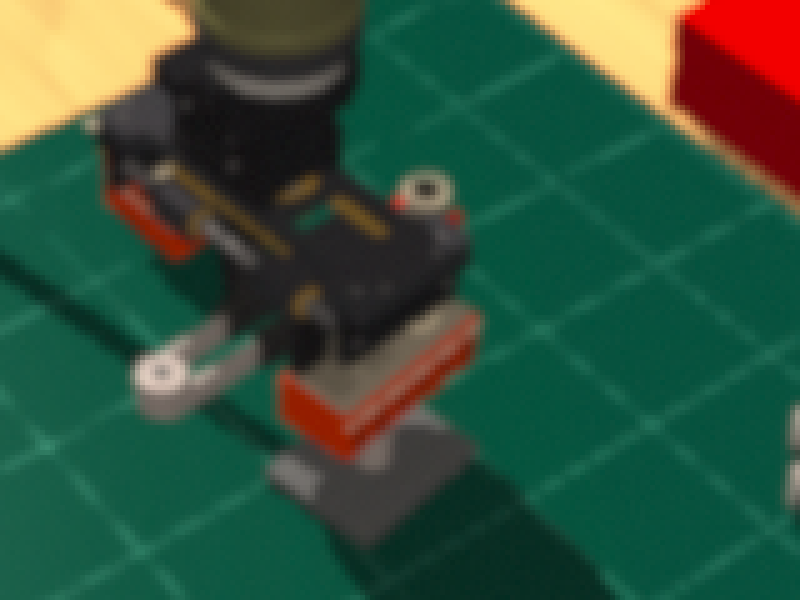

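The side crop shows the hood level on the stand, its front end at (475,320), and the chimney upright in the jaws at (425,190), above the seat end. One small 1 mm correction, settle, and hand in.

```bash
python3 -m jog '[{"dp":[-0.05,-0.1,0],"twist":0,"fingers":0.35},{"dp":[-0.05,-0.1,0],"twist":0,"fingers":0.35},{"dp":[-0.05,-0.1,0],"twist":0,"fingers":0.35},{"dp":[-0.05,-0.1,0],"twist":0,"fingers":0.35},{"dp":[-0.05,-0.1,0],"twist":0,"fingers":0.35}]'; python3 -c "
from cell import env
print(env.sign_off())"
```

```text
time_s: 19.25
tool_pos: [0.5377, 0.1951, 0.1612]
tool_rot: [180.0, -0.0, 5.9]
force: [0.3, -0.1, -1.2]
grip_width: 0.037
grasp_force: 20.0
the job is handed in; nothing more can be done
None
```

I handed the job in at 19.3 s: the hood sits level and centred on the stand, and the tongs hold the chimney upright about 35 mm above the seat; the hand-in gave no verdict.

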